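# Clamp the tube rack on the shaker platform

### The arm

A 6-joint arm with a two-finger parallel gripper is mounted at the origin on a cart in front of the work surface, level with it; the furniture and walls round the work are solid. World frame = base frame: x ahead of the robot, y to its left, z up, the work surface at z = 0. Lengths are in m, angles in rad, forces in N, time in s.
With the tool pointing down it reaches from about 0.225 to 0.875 m from the base axis. Payload 3.4 kg.
Tool frame: the origin (TCP) lies at the very end of the fingers, on their centre line; the grasp point (between the pads) lies 19 mm behind it; z points along the fingers, y is the line along which they close (so a half turn about z gives the same grasp; the last joint's range is limited). The gripper opens to 85 mm and grips with 20 to 120 N. Pads are 22 mm wide; open, the fingers measure 114 mm over their backs; the gripper's body (76 mm by 85 mm) begins 54 mm behind the grasp point. The pads swing forward as they close: fully open they stand 13 mm farther back than shut.
Start: joints at [1.086, 0.276, 1.505, -0, 1.361, -0.121], TCP at [0.205, 0.537, 0.231] pointing down, gripper open.
Joint ranges: [-2.89, 2.89], [-0.75, 2.08], [0.22, 2.7], [-1.18, 4.32], [0.11, 2.71], [-2.7, 2.7]. Speed limits (rad/s): [2.57, 2.57, 3.14, 3.14, 3.14, 3.14].

### API

Orientations are given as a unit quaternion [w, x, y, z].
In Python, from rig import get_state, optics, sign_off gives the robot as it stands.
- The arm moves only by the tool send_rows, never from a script. Its argument "increments" is a list of rows, each an object with "gripper": the gripper's target within -1 to 1 (shut at 1, half-way at 0, fully open at -1); "linear": the shift along the world's x, y, z in m, a list of three; "delta_rot": the turn, a rotation vector about the world's x, y, z in rad, a list of three. In form: [{"gripper": gripper, "linear": [dx, dy, dz], "delta_rot": [rx, ry, rz]}, ...]. A call has 1 to 8 rows; each row is the pose to reach, as a shift and turn from the pose commanded when the call began; what a row does not reach only later rows make up. A row lasts 1/10 s, in which the tool goes at most 50 mm and 8.59 degrees, less where a joint would pass 70% of its speed; a pose out of reach is approached as far as the arm can. A call with a gripper value outside its range is refused whole. The fingers move at their own pace and stop on an object; "newtons" is the grip in N (left out, the last holds). Time passes only in rows, so rows that repeat a pose let the fingers close. It gives the time, the measured TCP pose, the force, the opening and the grip force at its end, in the units of the state.
- get_state(): the state, without advancing time (a new reading comes with each control period).
- optics.get_image(name): name is "scene" or "top" or "wrist"; returns a dict with "pixels" (400x640x3 uint8, blue, green, red), "K" (3x3 intrinsics, pixels), "rvec" (rotation vector, rad) and "tvec" (3), from world to camera coordinates, as OpenCV has them; the wrist camera has in their place "T_tool_cam" (4x4, takes a point from camera to tool coordinates, whose origin is the TCP and whose axes are the flange's). Camera axes: x right, y down, z forward; pixel columns grow to the right and rows downward; lengths in m; the calibration is good to about 2 mm. A picture is of the moment at which its call begins: read the wrist's pose just before it. There is no depth.
- sign_off(): hands the job in; it is judged then, once.
The state is a dict: "clock": time; "qpos": joint angles; "qd": joint speeds; "effort": joint torques, N m; "position": TCP position; "ee_rot": TCP orientation; "contact_force": force on the tool from outside, world axes, zero at the start; "moment": the same for the moment, N m; "width": finger opening in m; "gripper_force": force on a finger pad.
Only numpy, scipy, OpenCV 4.12 (cv2) and the standard library are available. Lean on these libraries where they do the work, as an engineer would, in place of code of your own. Each camera call takes 0.05 s, during which the arm holds its last target. There are 200 camera calls.

### The job

Secure the tube rack on the shaker platform: lift the clamp's release bar and hold it up while you slide the clamp towards the rack, so that its sprung pressure bar pushes the rack squarely home against the fence at the far end. Then let the release bar down and ease the clamp along until the catch drops fully into the nearest notch, with the spring pressed in but not to its stop, so that the clamp holds the rack tight by itself. Push gently, do not tip the rack, and leave the loose things around the shaker alone.

Things in the scene. Friction and masses are not known exactly. Their poses are not given: they have to be found in the camera images.
- shaker: orbital shaker, white housing under a slotted aluminium platform 370 x 306 mm, its top 100 mm above the bench; bolted down. Origin on the bench under its middle; x points along the slot from the clamp (near end, robot's side) to the fence, z up. The clamp slides along +x.
- bar_grip (a point): middle of the clamp's release bar: a black bar 100 mm long across the slot (y), 14 mm thick (x), 18 mm high, on two posts. Take it from above across its 14 mm; below it are free 17 mm, then the aluminium tower. Lies 185 mm over the bench when the bar is down. Axes as the shaker's.
- bar (a joint): lift of the release bar: 0 = down, catch fully in a notch; 14 mm = its upper stop; above 7 mm the catch is clear of the notched strip; about 6 mm = catch resting on the flat between two notches. A spring and its weight pull it down with 9 N at the bottom and 12 N at the top. It may start in a notch or on a flat.
- carriage (a joint): travel of the clamp along the shaker's x, 0 to 145 mm; about 4 N of sliding friction. It slides only with the catch clear or on a flat. Notches in the strip in the slot lie 16 mm apart, 5.5 mm wide, 10.5 mm flats between; catch 4 mm thick. The strip is bolted in long holes: where its notches lie differs each time by up to a pitch and must be felt for.
- pressure_bar (a joint): how far the clamp's sprung pressure bar is pressed back towards the release bar: 0 = free, 30 mm = stop. It yields at 3 N and takes 0.13 N more per mm (6.9 N at the stop). Sliding the rack over the platform takes 1 to 2.5 N, so the spring hardly gives until the rack meets the fence.
- pressure_face (a point): middle of the rubber face of the pressure bar (226 mm wide, 30 mm high), 80 mm ahead of the release bar along x while the spring is free, 136 mm over the bench. It presses on the rack's long side.
- fence_face (a point): middle of the rubber face of the fence at the far end of the platform, 135 mm from the shaker's origin along x, 135 mm over the bench, 244 mm wide; it looks towards the clamp.
- fence: the fixed fence: upright aluminium bar with a rubber face across the far end of the platform, top 154 mm over the bench. Its origin is the shaker's.
- rack: red tube rack with white-capped tubes, 114 mm deep (x, touching faces 57 mm from the middle), 265 mm wide (y), 68 mm high, caps to 82 mm; about 0.25 kg. Stands loose on the platform between clamp and fence, a little askew, 15 to 40 mm short of the fence. Origin under its middle; home, its x lies along the shaker's x.
- timer: small white timer, 62 x 66 x 17 mm, on the bench to the left of the shaker; leave alone. Origin under its middle.
- tape_roll: roll of masking tape lying flat on the bench to the right, 96 mm across, 25 mm high; leave alone. Origin under its middle.
- forceps: steel forceps, 128 mm long, lying on the bench close to the right of the shaker; leave alone. Origin under their middle.

How it is judged:
On the way, in this order (a step that is already met when the one before it is completed fails the run):
1. the release bar is lifted clear of the notches (value of joint bar above 0.009 m), for 0.2 s.
2. the pressure bar holds the rack against the fence, its spring pressed in (contact force between rack and fence above 0.5 N and contact force between rack and pressure_bar above 1.5 N and value of joint pressure_bar above 0.0015 m), for 0.2 s.
At the end, for the whole second after the job is handed in: The rack stands upright (within 0.05 rad), square (within 0.035 rad) and at rest, pressed against the fence (over 0.5 N) by the pressure bar (over 1.5 N), whose spring is pressed in by 1.5 to 28.5 mm; the release bar is down to within 2 mm, its catch in a notch (all of step 2 and value of joint bar below 0.002 m and value of joint pressure_bar below 0.0285 m and angle between the x axis of rack and the x axis of shaker, either way round below 0.035 rad and angle between rack's own z axis and vertical below 0.05 rad and linear speed of rack below 0.01 m/s); the robot touches nothing.
It fails at once if the pressure bar is driven to its stop and squeezes the rack with more than 18 N (contact force between rack and pressure_bar above 18 N).
It fails at once if the rack is tipped by more than 0.15 rad (angle between rack's own z axis and vertical above 0.15 rad).
It fails at once if the timer, the tape roll or the forceps is moved by more than 30 mm (distance of any of timer, tape_roll, forceps from where it was at the start of the episode above 0.03 m).
It also fails if it takes over 67 s, if anything falls off the work surface, if the arm or the gripper's body presses on something with over 40 N, if the wrist force passes 120 N, or if a joint passes its speed limit or range.

## Working session

There is one attempt and no reset: what is moved stays moved. The work goes in short steps, Python scripts to look and compute and a tool call to move; the robot and the scene stay as the last step left them, time stands still between calls to the robot, and variables do not carry over. Pictures are saved under pics/ and viewed, at most 10 in all, crops included, and the job is handed in when it is done.

Besides the shell and the picture viewer there is one more tool, called after "Emit:" as name(argument=value, ...), one argument or row to a line, values as JSON. send_rows: Moves the arm, as the interface text tells. Its arguments: {"type":"object","properties":{"increments":{"type":"array"},"newtons":{"type":"number"}},"required":["increments"]}

```bash
mkdir -p pics; python3 - <<'E'
from rig import get_state, optics
import cv2, numpy as np
print(get_state())
for n in("top","scene"):
    d=optics.get_image(n); cv2.imwrite(f"pics/{n}0.png",d["pixels"]); 
    R=cv2.Rodrigues(np.array(d["rvec"]))[0]; print(n,d["K"],(-R.T@np.array(d["tvec"]).ravel()),R)
E
```

```text
{'clock': 0.0, 'qpos': array([ 1.08599175e+00,  2.76610403e-01,  1.50612153e+00, -4.05164917e-05,
        1.36073478e+00, -1.21034693e-01]), 'qd': array([-0.00250409, -0.00029452, -0.00023745, -0.00175531, -0.00105251,
       -0.00100219]), 'effort': array([ 3.96612040e-05, -4.16772795e+01, -2.45806700e+01,  1.57667187e-04,
        1.13140073e-02,  8.61335195e-06]), 'position': array([0.20437075, 0.53688157, 0.23043557]), 'ee_rot': array([-2.60616230e-04,  1.80879491e-01,  9.83504820e-01, -9.00274466e-04]), 'contact_force': array([-0.19819136, -0.12910191, -0.15980428]), 'moment': array([ 0.01936776, -0.00776604,  0.06896851]), 'gripper_force': 0.0, 'width': 0.08548584658135876}
top [[397.27380294   0.         317.91333732]
 [  0.         397.27380294 198.83075198]
 [  0.           0.           1.        ]] [ 0.39441281 -0.06520729  1.3205967 ] [[-0.02264834 -0.99944116 -0.02458485]
 [-0.98223359  0.02682722 -0.18573498]
 [ 0.18629072  0.01994148 -0.98229227]]
scene [[450.01366889   0.         318.42252772]
 [  0.         450.01366889 201.59116329]
 [  0.           0.           1.        ]] [-0.17940467 -0.9713085   0.68233451] [[ 0.73876427 -0.67344716 -0.02638706]
 [-0.29366273 -0.28641108 -0.91199281]
 [ 0.60662142  0.6814966  -0.40935661]]
```

View pics/top0.png

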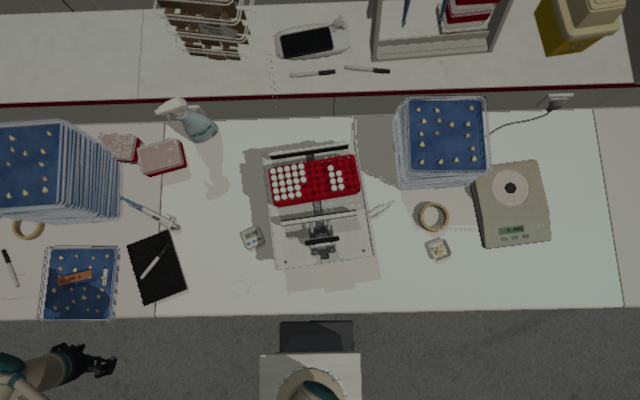

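View pics/scene0.png

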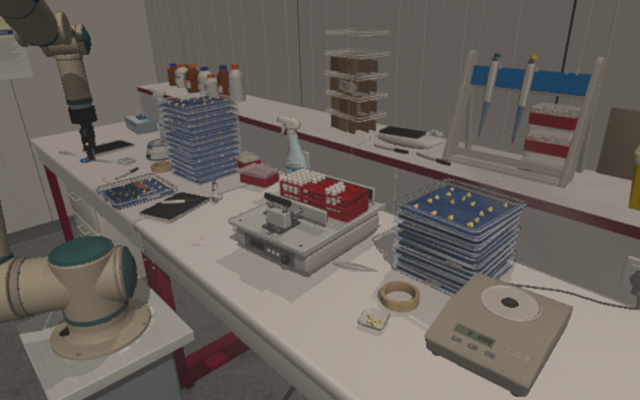

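The top view shows the shaker around (318,205). The black release bar is near (322,239), the pressure bar near (318,217), the red rack near (314,180) and the fence near (310,153). The timer is at (251,237), the forceps at (380,209) and the tape at (433,216). The scene view agrees, with the release bar near (278,201).

```bash
python3 - <<'E'
import cv2
a=cv2.imread("pics/top0.png")[135:275,245:395]; b=cv2.imread("pics/scene0.png")[165:270,225:390]
a=cv2.resize(a,(600,560),interpolation=cv2.INTER_CUBIC); cv2.imwrite("pics/topc.png",a)
b=cv2.resize(b,None,fx=4.5,fy=4.5,interpolation=cv2.INTER_CUBIC); cv2.imwrite("pics/scenec.png",b)
E
```

```text
(no output)
```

View pics/topc.png

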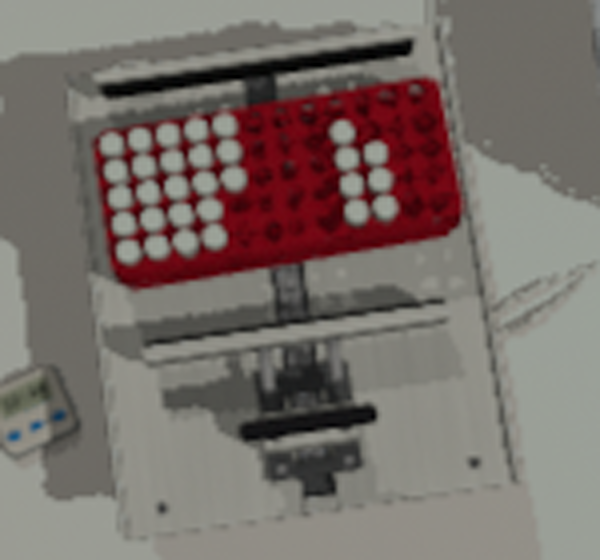

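View pics/scenec.png

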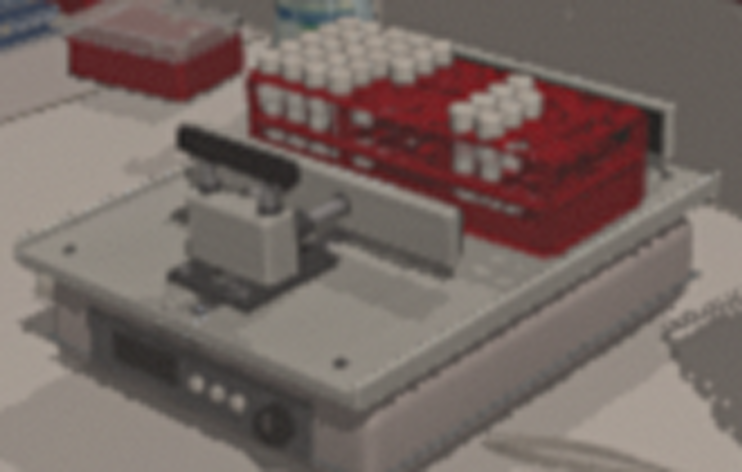

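The crops show the bar from (243,432) to (375,412) and the fence rubber from (102,88) to (412,46). The platform's front corners are at (128,535) and (515,485). The rack sits slightly askew, and the bar and tower are clear for a grasp from above.

```bash
cat >h.py <<'E'
import cv2, numpy as np
from rig import get_state, optics
def ray(d,uv):
    R=cv2.Rodrigues(np.array(d["rvec"]))[0]; C=-R.T@np.array(d["tvec"]).ravel()
    p=cv2.undistortPoints(np.array(uv,float).reshape(-1,1,2),d["K"],None).reshape(-1,2)
    return C,np.c_[p,np.ones(len(p))]@R
def onz(d,uv,z):
    C,r=ray(d,uv); return C+r*((z-C[2])/r[:,2])[:,None]
def rect(d,lo,hi,box):
    x0,y0,x1,y1=box; m=np.zeros((400,640),np.uint8); m[y0:y1,x0:x1]=cv2.inRange(d["pixels"],lo,hi)[y0:y1,x0:x1]
    n,l,s,c=cv2.connectedComponentsWithStats(m); k=1+np.argmax(s[1:,4])
    ys,xs=np.where(l==k); return np.c_[xs,ys].astype(float)
E
python3 - <<'E'
from h import *
d=optics.get_image("top"); s=optics.get_image("scene")
for nm,box,z,thr in(("bar",(300,233,345,247),.194,50),("fence",(265,140,355,162),.15,50)):
    p=rect(d,(0,0,0),(thr,)*3,box); w=onz(d,p,z)[:,:2]
    r=cv2.minAreaRect(w.astype(np.float32)); 
    v=np.linalg.svd(w-w.mean(0))[2][0]; print(nm,len(p),p.mean(0),w.mean(0),r,"dir",np.degrees(np.arctan2(v[1],v[0])))
p=rect(d,(0,0,60),(50,50,255),(262,145,365,210)); w=onz(d,p,.168)[:,:2]; print("rack",len(p),cv2.minAreaRect(w.astype(np.float32)))
c=onz(d,[[245+128/4,135+535/4],[245+515/4,135+485/4]],.1); print("corners",c,np.linalg.norm(c[1]-c[0]),c.mean(0))
p=rect(s,(0,0,0),(50,50,50),(262,190,294,210));print("scene bar",len(p),p.mean(0),onz(s,[p.mean(0)],.187))
E
```

```text
bar 149 [321.20805369 240.26845638] [ 0.48848014 -0.04895858] ((0.4885696470737457, -0.04990555718541145), (0.013511847704648972, 0.09491898119449615), 7.538212776184082) dir -83.11396806461833
fence 292 [309.22945205 152.55821918] [ 0.76163836 -0.01807561] ((0.7534780502319336, -0.01758670061826706), (0.030618147924542427, 0.23934294283390045), 6.971004009246826) dir 96.83552244527117
rack 2120 ((0.669952929019928, -0.03100132942199707), (0.1248684674501419, 0.26239752769470215), 8.305801391601562)
corners [[ 0.41340369  0.08861451  0.1       ]
 [ 0.44400629 -0.2058218   0.1       ]] 0.2960223966236094 [ 0.42870499 -0.05860364  0.1       ]
scene bar 127 [277.59055118 199.60629921] [[ 0.48550586 -0.0568742   0.187     ]]
```

Emit:
send_rows(
  increments=[
    {"gripper": -1,"linear": [0.02,-0.042,0.02],"delta_rot": [0,0,-0.08]},
    {"gripper": -1,"linear": [0.04,-0.084,0.04],"delta_rot": [0,0,-0.16]},
    {"gripper": -1,"linear": [0.06,-0.126,0.04],"delta_rot": [0,0,-0.24]},
    {"gripper": -1,"linear": [0.08,-0.168,0.04],"delta_rot": [0,0,-0.32]},
    {"gripper": -1,"linear": [0.1,-0.21,0.04],"delta_rot": [0,0,-0.4]},
    {"gripper": -1,"linear": [0.12,-0.252,0.04],"delta_rot": [0,0,-0.48]},
    {"gripper": -1,"linear": [0.14,-0.294,0.04],"delta_rot": [0,0,-0.56]},
    {"gripper": -1,"linear": [0.16,-0.336,0.04],"delta_rot": [0,0,-0.64]},
  ],
  newtons=60,
)

```text
clock: 1.0
position: [0.3649, 0.1996, 0.2714]
ee_rot: [0.0, 0.482, 0.876, 0.0]
contact_force: [1.6, 0.8, 0.3]
width: 0.0853
gripper_force: 0.0
```

Emit:
send_rows(
  increments=[
    {"gripper": -1,"linear": [0.02,-0.042,0],"delta_rot": [0,0,-0.08]},
    {"gripper": -1,"linear": [0.04,-0.084,0],"delta_rot": [0,0,-0.16]},
    {"gripper": -1,"linear": [0.06,-0.126,0],"delta_rot": [0,0,-0.24]},
    {"gripper": -1,"linear": [0.08,-0.168,0],"delta_rot": [0,0,-0.32]},
    {"gripper": -1,"linear": [0.1,-0.21,0],"delta_rot": [0,0,-0.4]},
    {"gripper": -1,"linear": [0.12,-0.25,0],"delta_rot": [0,0,-0.446]},
    {"gripper": -1,"linear": [0.12,-0.25,0],"delta_rot": [0,0,-0.446]},
    {"gripper": -1,"linear": [0.12,-0.25,0],"delta_rot": [0,0,-0.446]},
  ],
)

```text
clock: 1.8
position: [0.4845, -0.0492, 0.2707]
ee_rot: [-0.001, 0.664, 0.748, -0.0]
contact_force: [-0.2, -0.2, -0.7]
width: 0.0854
gripper_force: 0.0
```

```bash
python3 - <<'E'
from h import *
st=get_state(); d=optics.get_image("wrist"); cv2.imwrite("pics/w1.png",d["pixels"])
print(st["clock"],st["position"],st["ee_rot"],st["contact_force"]); print(d["K"],d["T_tool_cam"])
np.savez("w1.npz",K=d["K"],T=d["T_tool_cam"],p=st["position"],q=st["ee_rot"],im=d["pixels"])
E
```

```text
1.8 [ 0.48447718 -0.04924004  0.27074636] [-8.95483148e-04  6.63827492e-01  7.47885181e-01 -1.23437214e-04] [-0.18962446 -0.20778947 -0.6806424 ]
[[280.82865659   0.         316.18399666]
 [  0.         280.82865659 199.19169094]
 [  0.           0.           1.        ]] [[-1.55092499e-03 -9.59196741e-01 -2.82735224e-01  7.17800065e-02]
 [ 9.99998797e-01 -1.49320659e-03 -4.19630184e-04  7.56620212e-04]
 [-1.96741942e-05 -2.82735535e-01  9.59197903e-01 -1.41704663e-01]
 [ 0.00000000e+00  0.00000000e+00  0.00000000e+00  1.00000000e+00]]
```

View pics/w1.png

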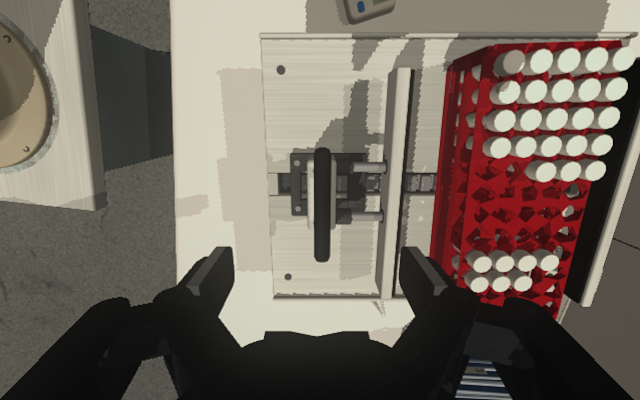

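The wrist view shows the bar standing upright in the image (so it is aligned), from (323,149) to (322,262). The pressure bar is at column 400 and the rack is to the right, visibly askew.

```bash
python3 - <<'E'
from h import *
from scipy.spatial.transform import Rotation as Ro
f=np.load("w1.npz"); q=f["q"]; R=Ro.from_quat([q[1],q[2],q[3],q[0]]).as_matrix(); T=f["T"]
d={"pixels":f["im"]}
p=rect(d,(0,0,0),(45,45,45),(312,140,334,270)); print(len(p),p.min(0),p.max(0),p.mean(0))
def w(uv,z):
    c=cv2.undistortPoints(np.array(uv,float).reshape(-1,1,2),f["K"],None).reshape(-1,2)
    r=np.c_[c,np.ones(len(c))]@(R@T[:3,:3]).T; C=R@T[:3,3]+f["p"]; return C+r*((z-C[2])/r[:,2])[:,None]
for z in(.194,.2):
    a=w([[p[:,0].mean(),p[:,1].min()],[p[:,0].mean(),p[:,1].max()+1]],z); print(z,a,a.mean(0),np.linalg.norm(a[1]-a[0]))
b=w(p,.194)[:,:2]; print(cv2.minAreaRect(b.astype(np.float32)))
# pressure bar line, top z .151
print(w([[401,70],[384,295]],.151))
E
```

```text
1196 [314. 148.] [330. 256.] [322.05685619 187.58946488]
0.194 [[ 4.83820944e-01 -4.32405153e-04  1.94000000e-01]
 [ 4.95266032e-01 -9.27963550e-02  1.94000000e-01]] [ 0.48954349 -0.04661438  0.194     ] 0.09307034584021165
0.2 [[ 4.83631577e-01  1.82948581e-04  2.00000000e-01]
 [ 4.94762432e-01 -8.96450876e-02  2.00000000e-01]] [ 0.489197   -0.04473107  0.2       ] 0.09051503756114082
((0.48918354511260986, -0.04618089273571968), (0.01254175789654255, 0.09213375300168991), 6.602604866027832)
[[ 0.5440801   0.068529    0.151     ]
 [ 0.57078086 -0.15260992  0.151     ]]
```

Emit:
send_rows(
  increments=[
    {"gripper": -1,"linear": [0.0045,0,-0.03],"delta_rot": [0,0,0.003]},
    {"gripper": -1,"linear": [0.0045,0,-0.06],"delta_rot": [0,0,0.003]},
    {"gripper": -1,"linear": [0.0045,0,-0.085],"delta_rot": [0,0,0.003]},
    {"gripper": -1,"linear": [0.0045,0,-0.102],"delta_rot": [0,0,0.003]},
    {"gripper": -0.3,"linear": [0.0045,0,-0.102],"delta_rot": [0,0,0.003]},
    {"gripper": 0.4,"linear": [0.0045,0,-0.102],"delta_rot": [0,0,0.003]},
    {"gripper": 0.4,"linear": [0.0045,0,-0.102],"delta_rot": [0,0,0.003]},
  ],
  newtons=50,
)

```text
clock: 2.55
position: [0.4899, -0.0481, 0.1707]
ee_rot: [0.001, 0.661, 0.75, 0.001]
contact_force: [0.2, 0.9, 0.4]
width: 0.0435
gripper_force: 0.0
```

Emit:
send_rows(
  increments=[
    {"gripper": 0.7,"linear": [0,0,0],"delta_rot": [0,0,0]},
    {"gripper": 1,"linear": [0,0,0],"delta_rot": [0,0,0]},
    {"gripper": 1,"linear": [0,0,0],"delta_rot": [0,0,0]},
    {"gripper": 1,"linear": [0,0,0],"delta_rot": [0,0,0]},
    {"gripper": 1,"linear": [0,0,0],"delta_rot": [0,0,0]},
  ],
)

```text
clock: 3.05
position: [0.4895, -0.0486, 0.1705]
ee_rot: [0.001, 0.662, 0.749, 0.001]
contact_force: [-1.3, 0.5, 5.7]
width: 0.0136
gripper_force: 49.9
```

Gripped at 14 mm with no side load. Next I lift it.

Emit:
send_rows(
  increments=[
    {"gripper": 1,"linear": [0,0,0.003],"delta_rot": [0,0,0]},
    {"gripper": 1,"linear": [0,0,0.006],"delta_rot": [0,0,0]},
    {"gripper": 1,"linear": [0,0,0.009],"delta_rot": [0,0,0]},
    {"gripper": 1,"linear": [0,0,0.011],"delta_rot": [0,0,0]},
    {"gripper": 1,"linear": [0,0,0.011],"delta_rot": [0,0,0]},
    {"gripper": 1,"linear": [0,0,0.011],"delta_rot": [0,0,0]},
  ],
)

```text
clock: 3.65
position: [0.4893, -0.0486, 0.1801]
ee_rot: [0.0, 0.662, 0.75, 0.0]
contact_force: [3.4, -0.6, -10.7]
width: 0.0131
gripper_force: 48.7
```

Emit:
send_rows(
  increments=[
    {"gripper": 1,"linear": [0,0,0.001],"delta_rot": [0,0,0]},
    {"gripper": 1,"linear": [0,0,0.002],"delta_rot": [0,0,0]},
    {"gripper": 1,"linear": [0,0,0.002],"delta_rot": [0,0,0]},
    {"gripper": 1,"linear": [0,0,0.002],"delta_rot": [0,0,0]},
  ],
)

```text
clock: 4.05
position: [0.4891, -0.0486, 0.1823]
ee_rot: [0.0, 0.662, 0.75, 0.0]
contact_force: [4.7, -0.1, -10.6]
width: 0.0129
gripper_force: 48.7
```

Emit:
send_rows(
  increments=[
    {"gripper": 1,"linear": [0.003,0.0004,0],"delta_rot": [0,0,0]},
    {"gripper": 1,"linear": [0.006,0.0007,0],"delta_rot": [0,0,0]},
    {"gripper": 1,"linear": [0.01,0.0012,0],"delta_rot": [0,0,0]},
    {"gripper": 1,"linear": [0.014,0.0017,0],"delta_rot": [0,0,0]},
    {"gripper": 1,"linear": [0.018,0.0022,0],"delta_rot": [0,0,0]},
    {"gripper": 1,"linear": [0.022,0.0026,0],"delta_rot": [0,0,0]},
    {"gripper": 1,"linear": [0.026,0.0031,0],"delta_rot": [0,0,0]},
    {"gripper": 1,"linear": [0.03,0.0036,0],"delta_rot": [0,0,0]},
  ],
)

```text
clock: 4.85
position: [0.5191, -0.045, 0.1821]
ee_rot: [-0.0, 0.662, 0.75, -0.0]
contact_force: [-3.7, -3.0, -11.7]
width: 0.0128
gripper_force: 48.8
```

Emit:
send_rows(
  increments=[
    {"gripper": 1,"linear": [0.004,0.0005,0],"delta_rot": [0,0,0]},
    {"gripper": 1,"linear": [0.008,0.001,0],"delta_rot": [0,0,0]},
    {"gripper": 1,"linear": [0.011,0.0013,0],"delta_rot": [0,0,0]},
    {"gripper": 1,"linear": [0.014,0.0017,0],"delta_rot": [0,0,0]},
    {"gripper": 1,"linear": [0.017,0.002,0],"delta_rot": [0,0,0]},
    {"gripper": 1,"linear": [0.02,0.0024,0],"delta_rot": [0,0,0]},
    {"gripper": 1,"linear": [0.02,0.0024,0],"delta_rot": [0,0,0]},
  ],
)

```text
clock: 5.55
position: [0.5394, -0.0425, 0.1822]
ee_rot: [-0.0, 0.662, 0.75, 0.0]
contact_force: [-3.3, -2.3, -10.7]
width: 0.0129
gripper_force: 48.9
```

Emit:
send_rows(
  increments=[
    {"gripper": 1,"linear": [0.002,0.0002,0],"delta_rot": [0,0,0]},
    {"gripper": 1,"linear": [0.004,0.0005,0],"delta_rot": [0,0,0]},
    {"gripper": 1,"linear": [0.006,0.0007,0],"delta_rot": [0,0,0]},
    {"gripper": 1,"linear": [0.008,0.001,0],"delta_rot": [0,0,0]},
  ],
)

```text
clock: 5.95
position: [0.5462, -0.0417, 0.1821]
ee_rot: [-0.001, 0.662, 0.75, -0.001]
contact_force: [-6.6, -2.6, -11.0]
width: 0.0129
gripper_force: 49.0
```

Emit:
send_rows(
  increments=[
    {"gripper": 1,"linear": [0.002,0.0002,0],"delta_rot": [0,0,0]},
    {"gripper": 1,"linear": [0.004,0.0005,0],"delta_rot": [0,0,0]},
    {"gripper": 1,"linear": [0.006,0.0007,0],"delta_rot": [0,0,0]},
    {"gripper": 1,"linear": [0.008,0.001,0],"delta_rot": [0,0,0]},
  ],
)

```text
clock: 6.35
position: [0.5542, -0.0407, 0.1821]
ee_rot: [-0.001, 0.662, 0.75, -0.001]
contact_force: [-5.5, -3.1, -10.8]
width: 0.0128
gripper_force: 49.0
```

```bash
cat >look.py <<'E'
import sys
from h import *
n=sys.argv[1]; d=optics.get_image("top"); s=optics.get_image("scene")
a=cv2.resize(d["pixels"][135:275,245:395],(450,420),interpolation=cv2.INTER_CUBIC)
b=cv2.resize(s["pixels"][150:270,260:390],(455,420),interpolation=cv2.INTER_CUBIC)
cv2.imwrite(f"pics/{n}.png",cv2.resize(np.hstack([a,b]),(800,371)))
p=rect(d,(0,0,60),(50,50,255),(262,145,365,210)); w=onz(d,p,.168)[:,:2]; print("rack",cv2.minAreaRect(w.astype(np.float32)))
E
python3 look.py l1
```

```text
rack ((0.6910062432289124, -0.08410800248384476), (0.12281715124845505, 0.1574523150920868), 6.1666178703308105)
```

View pics/l1.png

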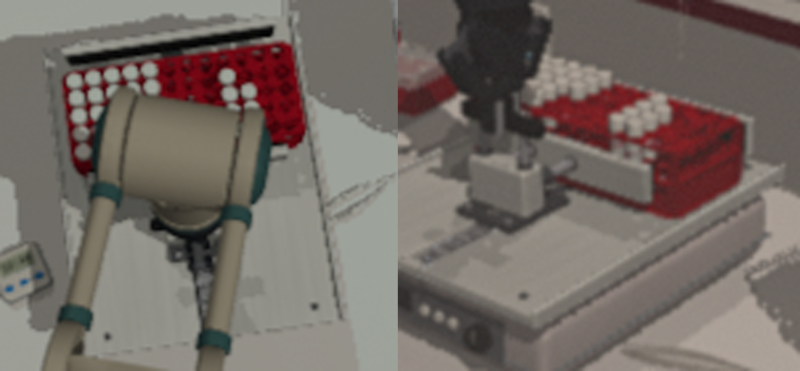

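The rack is now square and almost at the fence, with the pressure bar touching it around (610,170). I'll keep going gently.

Emit:
send_rows(
  increments=[
    {"gripper": 1,"linear": [0.0015,0.0002,0],"delta_rot": [0,0,0]},
    {"gripper": 1,"linear": [0.003,0.0004,0],"delta_rot": [0,0,0]},
    {"gripper": 1,"linear": [0.0045,0.0005,0],"delta_rot": [0,0,0]},
    {"gripper": 1,"linear": [0.006,0.0007,0],"delta_rot": [0,0,0]},
  ],
)

```text
clock: 6.85
position: [0.5601, -0.04, 0.1821]
ee_rot: [-0.001, 0.662, 0.75, -0.001]
contact_force: [-4.7, -3.4, -11.1]
width: 0.0126
gripper_force: 49.0
```

Emit:
send_rows(
  increments=[
    {"gripper": 1,"linear": [0.0015,0.0002,0],"delta_rot": [0,0,0]},
    {"gripper": 1,"linear": [0.003,0.0004,0],"delta_rot": [0,0,0]},
    {"gripper": 1,"linear": [0.0045,0.0005,0],"delta_rot": [0,0,0]},
    {"gripper": 1,"linear": [0.006,0.0007,0],"delta_rot": [0,0,0]},
  ],
)

```text
clock: 7.25
position: [0.5661, -0.0392, 0.1821]
ee_rot: [-0.001, 0.662, 0.75, -0.001]
contact_force: [-6.3, -3.1, -11.0]
width: 0.0126
gripper_force: 49.0
```

```bash
python3 - <<'E'
from h import *
s=optics.get_image("scene"); d=optics.get_image("top")
a=cv2.resize(d["pixels"][140:200,255:355],(400,240),interpolation=cv2.INTER_CUBIC)
b=cv2.resize(s["pixels"][160:235,300:400],(800,600),interpolation=cv2.INTER_CUBIC)
b[:240,:400]=a
cv2.imwrite("pics/l2.png",b)
st=get_state(); w=optics.get_image("wrist"); np.savez("w2.npz",K=w["K"],T=w["T_tool_cam"],p=st["position"],q=st["ee_rot"],im=w["pixels"]); cv2.imwrite("pics/w2.png",w["pixels"])
E
```

```text
(no output)
```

View pics/w2.png

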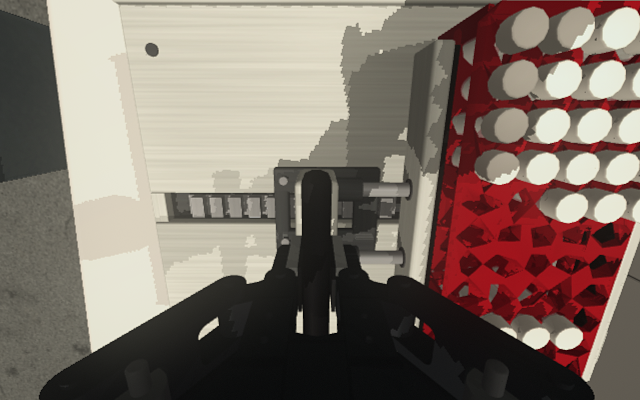

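The wrist view shows the release bar at (317,190), the pressure bar at columns 412–445 with its rubber edge touching the rack, and the strip's notches left of the clamp along row 207. Those notches can be measured.

```bash
python3 - <<'E'
from h import *
from scipy.spatial.transform import Rotation as Ro
e=np.array([np.cos(.1185),np.sin(.1185),0])
for n in("w1","w2"):
    f=np.load(n+".npz"); q=f["q"]; R=Ro.from_quat([q[1],q[2],q[3],q[0]]).as_matrix(); T=f["T"]; im=f["im"]
    def w(uv,z):
        c=cv2.undistortPoints(np.array(uv,float).reshape(-1,1,2),f["K"],None).reshape(-1,2)
        r=np.c_[c,np.ones(len(c))]@(R@T[:3,:3]).T; C=R@T[:3,3]+f["p"]; return C+r*((z-C[2])/r[:,2])[:,None]
    for row in ((100,120) if n=="w1" else (80,100,130)):
        x0=385 if n=="w1" else 400
        print(n,row,[(x,*map(int,im[row,x])) for x in range(x0,x0+(30 if n=="w1" else 70),2)])
    cols=np.arange(380,480,10); print(n,[(int(c),round(float((w([[c,110]],.151)[0]-f["p"])@e)*1e3,1)) for c in cols])
    if n=="w2":
        for row in(205,209): 
            print("strip",[(x,int(im[row,x].mean())) for x in range(160,276,2)])
        for z in(.1,.095,.09): print(z,[(c,round(float((w([[c,207]],z)[0]-f["p"])@e)*1e3,1)) for c in range(160,280,20)])
        b=optics
E
```

```text
w1 100 [(385, 168, 187, 191), (387, 78, 88, 91), (389, 85, 95, 98), (391, 84, 95, 98), (393, 85, 96, 99), (395, 121, 136, 141), (397, 165, 181, 187), (399, 171, 189, 194), (401, 174, 192, 197), (403, 177, 195, 201), (405, 179, 198, 203), (407, 153, 171, 177), (409, 30, 34, 36), (411, 38, 42, 45), (413, 91, 102, 105)]
w1 120 [(385, 103, 116, 120), (387, 83, 94, 97), (389, 83, 94, 96), (391, 84, 95, 98), (393, 98, 110, 113), (395, 158, 176, 181), (397, 167, 186, 191), (399, 171, 189, 195), (401, 176, 194, 200), (403, 175, 195, 200), (405, 171, 189, 195), (407, 23, 27, 28), (409, 35, 40, 41), (411, 90, 101, 104), (413, 87, 98, 101)]
w1 [(380, 57.2), (390, 66.1), (400, 75.0), (410, 83.8), (420, 92.7), (430, 101.6), (440, 110.4), (450, 119.3), (460, 128.2), (470, 137.0)]
w2 80 [(400, 91, 102, 105), (402, 90, 102, 105), (404, 90, 101, 104), (406, 89, 100, 104), (408, 90, 102, 105), (410, 91, 102, 106), (412, 63, 71, 74), (414, 59, 66, 69), (416, 59, 67, 69), (418, 60, 67, 69), (420, 59, 66, 69), (422, 59, 67, 68), (424, 59, 66, 68), (426, 59, 66, 68), (428, 59, 66, 68), (430, 73, 82, 84), 
[... 2872 characters left out ...]
, (204, 70), (206, 76), (208, 87), (210, 120), (212, 168), (214, 165), (216, 144), (218, 146), (220, 145), (222, 137), (224, 65), (226, 86), (228, 108), (230, 153), (232, 148), (234, 144), (236, 146), (238, 145), (240, 150), (242, 67), (244, 80), (246, 105), (248, 145), (250, 161), (252, 143), (254, 142), (256, 143), (258, 141), (260, 98), (262, 73), (264, 79), (266, 114), (268, 145), (270, 142), (272, 138), (274, 126)]
0.1 [(160, -130.4), (180, -113.6), (200, -96.8), (220, -80.1), (240, -63.3), (260, -46.5)]
0.095 [(160, -133.3), (180, -116.2), (200, -99.0), (220, -81.9), (240, -64.7), (260, -47.6)]
0.09 [(160, -136.2), (180, -118.7), (200, -101.2), (220, -83.7), (240, -66.2), (260, -48.7)]
```

View pics/l2.png

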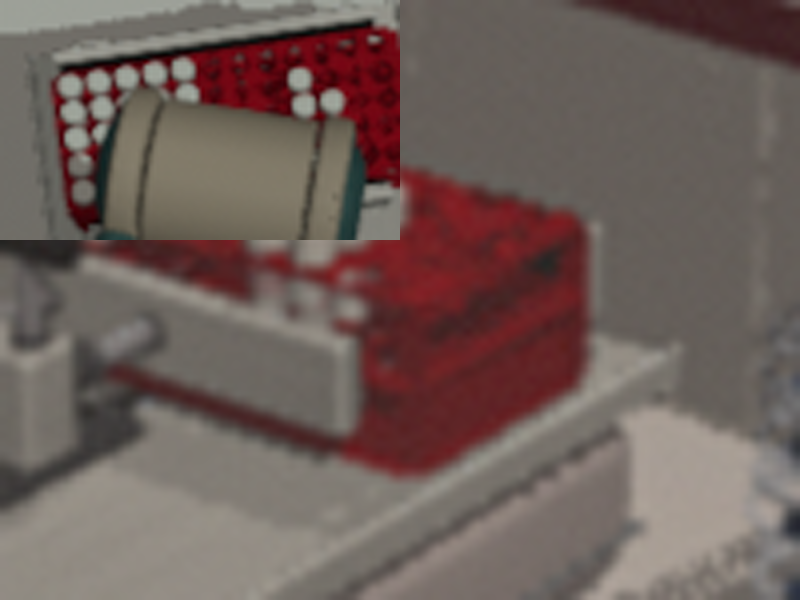

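The rack is flush with the fence and the spring is just starting to give. The bar started in a notch and I've travelled 77.6 mm, so the next notches are at about 80 and 96 mm. 96 mm would press the spring in by about 18 mm, so I'll aim for that one.

Emit:
send_rows(
  increments=[
    {"gripper": 1,"linear": [0.002,0.0002,0],"delta_rot": [0,0,0]},
    {"gripper": 1,"linear": [0.004,0.0005,0],"delta_rot": [0,0,0]},
    {"gripper": 1,"linear": [0.006,0.0007,0],"delta_rot": [0,0,0]},
    {"gripper": 1,"linear": [0.008,0.001,0],"delta_rot": [0,0,0]},
    {"gripper": 1,"linear": [0.011,0.0013,0],"delta_rot": [0,0,0]},
    {"gripper": 1,"linear": [0.011,0.0013,0],"delta_rot": [0,0,0]},
    {"gripper": 1,"linear": [0.011,0.0013,0],"delta_rot": [0,0,0]},
    {"gripper": 1,"linear": [0.011,0.0013,0],"delta_rot": [0,0,0]},
  ],
)

```text
clock: 8.2
position: [0.5769, -0.038, 0.1819]
ee_rot: [-0.001, 0.662, 0.75, -0.001]
contact_force: [-5.8, -3.0, -11.0]
width: 0.0127
gripper_force: 48.9
```

Emit:
send_rows(
  increments=[
    {"gripper": 1,"linear": [0,0,-0.002],"delta_rot": [0,0,0]},
    {"gripper": 1,"linear": [0,0,-0.004],"delta_rot": [0,0,0]},
    {"gripper": 1,"linear": [0,0,-0.006],"delta_rot": [0,0,0]},
    {"gripper": 1,"linear": [0,0,-0.007],"delta_rot": [0,0,0]},
    {"gripper": 1,"linear": [0,0,-0.007],"delta_rot": [0,0,0]},
  ],
)

```text
clock: 8.7
position: [0.5769, -0.038, 0.1769]
ee_rot: [-0.0, 0.662, 0.75, -0.001]
contact_force: [-7.4, -1.5, -1.9]
width: 0.0129
gripper_force: 50.3
```

The catch is resting on the flat: the load came off at a lift of about 6 mm. I'll ease it along to the notch.

Emit:
send_rows(
  increments=[
    {"gripper": 1,"linear": [0.001,0.0001,-0.001],"delta_rot": [0,0,0]},
    {"gripper": 1,"linear": [0.002,0.0002,-0.001],"delta_rot": [0,0,0]},
    {"gripper": 1,"linear": [0.003,0.0004,-0.001],"delta_rot": [0,0,0]},
    {"gripper": 1,"linear": [0.004,0.0005,-0.001],"delta_rot": [0,0,0]},
    {"gripper": 1,"linear": [0.005,0.0006,-0.001],"delta_rot": [0,0,0]},
    {"gripper": 1,"linear": [0.006,0.0007,-0.001],"delta_rot": [0,0,0]},
    {"gripper": 1,"linear": [0.006,0.0007,-0.001],"delta_rot": [0,0,0]},
  ],
)

```text
clock: 9.4
position: [0.579, -0.0377, 0.1768]
ee_rot: [-0.003, 0.662, 0.75, -0.003]
contact_force: [-17.9, -3.9, 8.1]
width: 0.0131
gripper_force: 51.6
```

Emit:
send_rows(
  increments=[
    {"gripper": 1,"linear": [0.0005,0.0001,-0.001],"delta_rot": [0,0,0]},
    {"gripper": 1,"linear": [0.001,0.0001,-0.002],"delta_rot": [0,0,0]},
    {"gripper": 1,"linear": [0.001,0.0001,-0.002],"delta_rot": [0,0,0]},
  ],
)

```text
clock: 9.7
position: [0.5792, -0.0377, 0.1766]
ee_rot: [-0.003, 0.662, 0.75, -0.004]
contact_force: [-22.2, -3.9, 17.0]
width: 0.0131
gripper_force: 52.9
```

Pressing down makes the catch bind on the flat. I'll take off the down load and slide with the bar's own weight and spring only.

Emit:
send_rows(
  increments=[
    {"gripper": 1,"linear": [-0.003,-0.0004,0],"delta_rot": [0,0,0]},
    {"gripper": 1,"linear": [-0.003,-0.0004,0.002],"delta_rot": [0,0,0]},
    {"gripper": 1,"linear": [-0.003,-0.0004,0.003],"delta_rot": [0,0,0]},
    {"gripper": 1,"linear": [-0.003,-0.0004,0.003],"delta_rot": [0,0,0]},
  ],
)

```text
clock: 10.1
position: [0.5797, -0.0376, 0.1769]
ee_rot: [-0.001, 0.662, 0.75, -0.001]
contact_force: [-10.3, -2.5, -0.5]
width: 0.0128
gripper_force: 50.5
```

Emit:
send_rows(
  increments=[
    {"gripper": 1,"linear": [0.001,0.0001,0],"delta_rot": [0,0,0]},
    {"gripper": 1,"linear": [0.002,0.0002,0],"delta_rot": [0,0,0]},
    {"gripper": 1,"linear": [0.002,0.0002,0],"delta_rot": [0,0,0]},
  ],
)

```text
clock: 10.4
position: [0.5803, -0.0376, 0.1769]
ee_rot: [-0.002, 0.662, 0.75, -0.003]
contact_force: [-13.8, -3.5, 2.1]
width: 0.0127
gripper_force: 50.7
```

Emit:
send_rows(
  increments=[
    {"gripper": 1,"linear": [0,0,0.001],"delta_rot": [0,0,0]},
    {"gripper": 1,"linear": [0.001,0.0001,0.001],"delta_rot": [0,0,0]},
    {"gripper": 1,"linear": [0.001,0.0001,0.001],"delta_rot": [0,0,0]},
  ],
)

```text
clock: 10.7
position: [0.582, -0.0373, 0.1769]
ee_rot: [-0.002, 0.662, 0.75, -0.002]
contact_force: [-10.3, -3.6, -4.7]
width: 0.0127
gripper_force: 50.0
```

Emit:
send_rows(
  increments=[
    {"gripper": 1,"linear": [0.001,0.0001,0],"delta_rot": [0,0,0]},
    {"gripper": 1,"linear": [0.001,0.0001,0],"delta_rot": [0,0,0]},
    {"gripper": 1,"linear": [0.001,0.0001,0],"delta_rot": [0,0,0]},
  ],
)

```text
clock: 11.0
position: [0.5832, -0.0372, 0.1769]
ee_rot: [-0.002, 0.662, 0.75, -0.002]
contact_force: [-10.4, -2.7, -4.3]
width: 0.0129
gripper_force: 49.9
```

Emit:
send_rows(
  increments=[
    {"gripper": 1,"linear": [0.0005,0.0001,0],"delta_rot": [0,0,0]},
    {"gripper": 1,"linear": [0.001,0.0001,0],"delta_rot": [0,0,0]},
    {"gripper": 1,"linear": [0.001,0.0001,0],"delta_rot": [0,0,0]},
  ],
)

```text
clock: 11.3
position: [0.5841, -0.0371, 0.1767]
ee_rot: [-0.002, 0.662, 0.75, -0.002]
contact_force: [-10.4, -2.2, -4.0]
width: 0.0128
gripper_force: 49.8
```

Emit:
send_rows(
  increments=[
    {"gripper": 1,"linear": [0.0005,0.0001,0],"delta_rot": [0,0,0]},
    {"gripper": 1,"linear": [0.001,0.0001,0],"delta_rot": [0,0,0]},
    {"gripper": 1,"linear": [0.001,0.0001,0],"delta_rot": [0,0,0]},
  ],
)

```text
clock: 11.6
position: [0.5858, -0.0369, 0.176]
ee_rot: [-0.002, 0.662, 0.75, -0.002]
contact_force: [-8.4, -4.1, -9.2]
width: 0.0129
gripper_force: 49.2
```

The full weight is back on the gripper, so the catch is over the notch. I'll lower it straight down.

Emit:
send_rows(
  increments=[
    {"gripper": 1,"linear": [0,0,-0.0015],"delta_rot": [0,0,0]},
    {"gripper": 1,"linear": [0,0,-0.003],"delta_rot": [0,0,0]},
    {"gripper": 1,"linear": [0,0,-0.0045],"delta_rot": [0,0,0]},
    {"gripper": 1,"linear": [0,0,-0.006],"delta_rot": [0,0,0]},
    {"gripper": 1,"linear": [0,0,-0.006],"delta_rot": [0,0,0]},
  ],
)

```text
clock: 12.1
position: [0.5862, -0.0368, 0.1706]
ee_rot: [-0.001, 0.662, 0.75, -0.001]
contact_force: [-7.9, -2.6, -7.3]
width: 0.0132
gripper_force: 49.5
```

Emit:
send_rows(
  increments=[
    {"gripper": 1,"linear": [0,0,-0.001],"delta_rot": [0,0,0]},
    {"gripper": 1,"linear": [0,0,-0.0015],"delta_rot": [0,0,0]},
    {"gripper": 1,"linear": [0,0,-0.0015],"delta_rot": [0,0,0]},
  ],
)

```text
clock: 12.4
position: [0.5863, -0.0369, 0.1705]
ee_rot: [-0.001, 0.662, 0.75, -0.001]
contact_force: [-9.7, -2.6, -0.2]
width: 0.0132
gripper_force: 50.5
```

Seated at the bottom. I'll relax the push, open part way and retreat.

Emit:
send_rows(
  increments=[
    {"gripper": 1,"linear": [-0.001,-0.0001,0.0005],"delta_rot": [0,0,0]},
    {"gripper": 1,"linear": [-0.002,-0.0002,0.0005],"delta_rot": [0,0,0]},
    {"gripper": 0.5,"linear": [-0.002,-0.0002,0.0005],"delta_rot": [0,0,0]},
    {"gripper": 0.2,"linear": [-0.002,-0.0002,0.0005],"delta_rot": [0,0,0]},
    {"gripper": 0.2,"linear": [-0.002,-0.0002,0.0005],"delta_rot": [0,0,0]},
    {"gripper": 0.2,"linear": [-0.002,-0.0002,0.0005],"delta_rot": [0,0,0]},
  ],
)

```text
clock: 13.0
position: [0.5878, -0.037, 0.1706]
ee_rot: [0.002, 0.662, 0.75, 0.001]
contact_force: [-0.3, 0.4, -1.1]
width: 0.0346
gripper_force: 0.0
```

Emit:
send_rows(
  increments=[
    {"gripper": 0.2,"linear": [0,0,0.015],"delta_rot": [0,0,0]},
    {"gripper": 0.2,"linear": [0,0,0.03],"delta_rot": [0,0,0]},
    {"gripper": 0.2,"linear": [0,0,0.06],"delta_rot": [0,0,0]},
    {"gripper": 0.2,"linear": [-0.03,0,0.1],"delta_rot": [0,0,0]},
    {"gripper": 0.2,"linear": [-0.06,0,0.11],"delta_rot": [0,0,0]},
    {"gripper": 0.2,"linear": [-0.1,0,0.11],"delta_rot": [0,0,0]},
    {"gripper": 0.2,"linear": [-0.1,0,0.11],"delta_rot": [0,0,0]},
  ],
)

```text
clock: 13.7
position: [0.482, -0.0364, 0.2806]
ee_rot: [-0.0, 0.662, 0.749, -0.0]
contact_force: [-1.1, 0.0, 0.1]
width: 0.0339
gripper_force: 0.0
```

```bash
python3 - <<'E'
from h import *
from scipy.spatial.transform import Rotation as Ro
st=get_state(); w=optics.get_image("wrist"); s=optics.get_image("scene"); print(st["clock"],st["position"],st["contact_force"],st["width"])
np.savez("w3.npz",K=w["K"],T=w["T_tool_cam"],p=st["position"],q=st["ee_rot"],im=w["pixels"])
b=cv2.resize(s["pixels"][160:240,265:385],(600,400),interpolation=cv2.INTER_CUBIC)
a=cv2.resize(w["pixels"],None,fx=.3125,fy=.5) if 0 else w["pixels"][:300,180:640]
a=cv2.resize(a,(400,261)); c=np.zeros((600,800,3),np.uint8); c[:400,:600]=b; 
c[339:600,400:800]=a; cv2.imwrite("pics/l3.png",c)
E
```

```text
13.7 [ 0.48195985 -0.036401    0.28057256] [-1.10302902  0.00917276  0.08885747] 0.0339248399648728
```

View pics/l3.png

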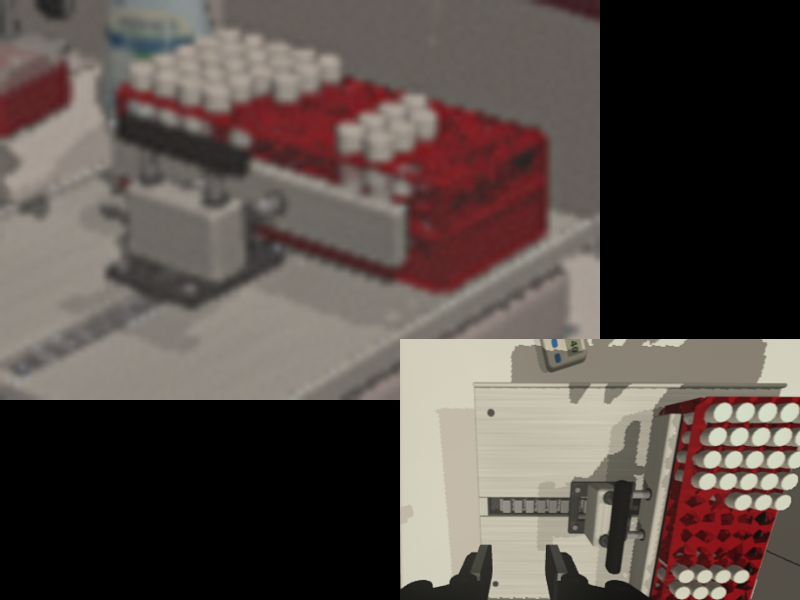

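The picture shows the rack upright and flush at the fence, the pressure bar against it around (400,230), and the release bar down on the tower. As a last check I'll work out the spring compression from the wrist view.

```bash
python3 - <<'E'
from h import *
from scipy.spatial.transform import Rotation as Ro
f=np.load("w3.npz"); q=f["q"]; R=Ro.from_quat([q[1],q[2],q[3],q[0]]).as_matrix(); T=f["T"]; im=f["im"]; e=np.array([np.cos(.1185),np.sin(.1185),0])
def w(uv,z):
    c=cv2.undistortPoints(np.array(uv,float).reshape(-1,1,2),f["K"],None).reshape(-1,2)
    r=np.c_[c,np.ones(len(c))]@(R@T[:3,:3]).T; C=R@T[:3,3]+f["p"]; return C+r*((z-C[2])/r[:,2])[:,None]
p=rect({"pixels":im},(0,0,0),(45,45,45),(415,162,450,270)); b=w(p,.194); print(len(p),p.min(0),p.max(0),cv2.minAreaRect(b[:,:2].astype(np.float32)))
bx=b.mean(0)@e
for row in(120,140,150): print(row,[(x,*map(int,im[row,x]),round(float(w([[x,row]],.151)[0]@e-bx)*1e3)) for x in range(470,506,2)])
E
```

```text
2003 [417. 163.] [449. 269.] ((0.5842288732528687, -0.03693985939025879), (0.026504330337047577, 0.09782902896404266), 12.228775978088379)
120 [(470, 79, 89, 92, 44), (472, 80, 89, 93, 46), (474, 80, 89, 92, 48), (476, 79, 88, 92, 50), (478, 80, 90, 94, 51), (480, 80, 90, 94, 53), (482, 80, 91, 93, 55), (484, 94, 105, 109, 57), (486, 146, 163, 169, 59), (488, 159, 178, 184, 61), (490, 140, 155, 161, 63), (492, 143, 160, 165, 64), (494, 145, 162, 167, 66), (496, 132, 148, 153, 68), (498, 36, 41, 42, 70), (500, 26, 27, 72, 72), (502, 29, 27, 119, 74), (504, 27, 25, 116, 76)]
140 [(470, 80, 90, 93, 47), (472, 77, 87, 90, 49), (474, 79, 88, 92, 51), (476, 80, 90, 93, 53), (478, 80, 89, 93, 54), (480, 81, 92, 95, 56), (482, 129, 144, 149, 58), (484, 149, 166, 172, 60), (486, 139, 155, 160, 62), (488, 141, 158, 163, 64), (490, 142, 159, 165, 66), (492, 138, 155, 160, 68), (494, 61, 69, 72, 70), (496, 25, 27, 60, 71), (498, 39, 40, 118, 73), (500, 110, 122, 133, 75), (502, 113, 127, 134, 77), (504, 107, 120, 125, 79)]
150 [(470, 78, 88, 92, 48), (472, 78, 88, 91, 50), (474, 80, 89, 93, 52), (476, 79, 89, 93, 54), (478, 79, 89, 93, 56), (480, 118, 132, 137, 58), (482, 158, 175, 180, 60), (484, 167, 184, 191, 62), (486, 171, 190, 196, 64), (488, 177, 196, 202, 66), (490, 153, 171, 178, 67), (492, 72, 82, 85, 69), (494, 24, 27, 49, 71), (496, 26, 25, 112, 73), (498, 36, 36, 106, 75), (500, 52, 57, 73, 77), (502, 53, 57, 73, 79), (504, 46, 48, 69, 81)]
```

Face to bar is about 69–71 mm, so the spring is pressed in by roughly 10 mm, well inside the window.

```bash
python3 -c "
from rig import sign_off; print(sign_off())"
```

```text
the job is handed in; nothing more can be done
None
```

I handed the job in: the rack is square against the fence, the catch felt fully down in a notch, the spring is pressed in about 10 mm by camera estimate, and the gripper is clear. The sign-off gave no verdict.

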